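Set the slow speed and press the felt polishing spindle home

ROBOT

A 7-joint arm with a two-finger parallel gripper is mounted at the origin on the work surface. World frame = base frame: x ahead of the robot, y to its left, z up, the work surface at z = 0. Lengths are in m, angles in rad, forces in N, time in s.
With the tool pointing down it reaches from about 0.425 to 0.925 m from the base axis. Payload 6.8 kg.
Tool frame: the origin (TCP) lies on the front face of the gripper's body, between the roots of the fingers; the fingertips stand 73 mm ahead of it and the grasp point (between the pads) lies 54 mm ahead of it; z points along the fingers, y is the line along which they close (so a half turn about z gives the same grasp; the last joint's range is limited). The gripper opens to 85 mm and grips with 20 to 120 N. Pads are 22 mm wide; open, the fingers measure 114 mm over their backs; the gripper's body (76 mm by 85 mm) begins 54 mm behind the grasp point. The pads swing forward as they close: fully open they stand 13 mm farther back than shut.
Start: joints at [-1.329, 0.477, 0.022, 1.555, -0.011, 1.109, -0.083], TCP at [0.231, 0.634, 0.304] pointing down, gripper open.
Joint ranges: [-2.96, 2.96], [-0.34, 2.1], [-1.41, 1.46], [0.24, 2.44], [-1.37, 4.51], [0.17, 1.92], [-2.96, 2.96]. Speed limits (rad/s): [2.39, 2.39, 3.14, 3.14, 3.14, 3.14, 3.14].

INTERFACE

Orientations are given as a unit quaternion [w, x, y, z].
In Python, from station import bot, optics gives the robot as it stands.
- The arm moves only by the tool drive_tool, never from a script. Its argument "deltas" is a list of rows, each an object with "gripper": the closure in counts, from 0 (fully open) to 255 (shut); "offset": the shift along the tool's x, y, z in units of 1000 mm (1.0 is 1000 mm), a list of three; "angular": the turn, a rotation vector about the tool's x, y, z in units of 45 degrees (1.0 is 45 degrees), a list of three. In form: [{"gripper": gripper, "offset": [dx, dy, dz], "angular": [rx, ry, rz]}, ...]. A call has 1 to 5 rows; each row is the pose to reach, as a shift and turn from the pose commanded when the call began, along the tool's axes at that moment; what a row does not reach only later rows make up. A row lasts 1/10 s, in which the tool goes at most 50 mm and 8.59 degrees, less where a joint would pass 70% of its speed; a pose out of reach is approached as far as the arm can. A call with a number of a shift or a turn outside -1 to 1 is refused whole. A call with a gripper value outside its range is refused whole. The fingers move at their own pace and stop on an object; "grip_force" is the grip in N (left out, the last holds). Time passes only in rows, so rows that repeat a pose let the fingers close. It gives the time, the measured TCP pose, the force, the opening and the grip force at its end, in the units of the state.
- bot.get_obs(): the state, without advancing time (a new reading comes with each control period).
- optics.read_camera(name): name is "scene" or "top" or "wrist"; returns the picture (420x560x3 uint8, blue, green, red); there is no depth.
- optics.camera_model(name): a dict with "fx", "fy", "cx", "cy" (pixels), "cam_to_world" (4x4, takes a point from camera to world coordinates). Camera axes: x right, y up, looking along -z (the intrinsics and any distortion apply to the point x, -y, -z); pixel columns grow to the right and rows downward; lengths in m; the calibration is good to about 2 mm. A picture is of the moment at which its call begins: read the wrist's pose just before it. camera_model takes no time and is no camera call; for the wrist camera it gives the pose at the moment of the call.
- bot.hand_in(): hands the job in; it is judged then, once.
The state is a dict: "t": time; "q": joint angles; "joint_vel": joint speeds; "joint_torque": joint torques, N m; "eef_pos": TCP position; "tool_rot": TCP orientation; "contact_force": force on the tool from outside, world axes, zero at the start; "torque": the same for the moment, N m; "gripper_width": opening from 0.0 (shut) to 1.0 (fully open); "grasp_force": force on a finger pad.
Only numpy, scipy, OpenCV 4.12 (cv2) and the standard library are available. Lean on these libraries where they do the work, as an engineer would, in place of code of your own. Each camera call takes 0.05 s, during which the arm holds its last target. There are 200 camera calls.

TASK

First slide the orange speed fader on the green polishing unit along its track until its white line stands between the two yellow marks, and let go of it. Then lift the blue-tipped spindle out of the wooden rack, lower its shaft into the steel hub on the unit and turn it until its key slips into the keyway, and push on against the spring until its collar sits fully home on the hub. Finish while still holding it pressed home; leave the red-tipped spindle, the bottle, the jar and the charcoal block alone.

Things in the scene. Friction and masses are not known exactly. Their poses are not given: they have to be found in the camera images.
- unit: Green polishing unit, a fixed box 180 (x) x 280 (y) x 70 high; origin at the centre of its underside. On its top: the fader track along its x axis at y = -75, and the steel hub at y = +80.
- hub_mouth (a point): Centre of the hub's top face, 114 above the unit's underside, x and y axes as the unit's, z up. The fixed steel hub is a round block 56 across, 44 high, with a vertical bore 21 across and a keyway 9 wide reaching 16 from the axis. The keyway points to the unit's +x, turned up to 0.5 rad either way (differs each time, not reported; a red line on the hub's top marks it).
- ejector (a joint): Brass spring plunger, 14 across, standing 26 below the hub's mouth in the bore: 0 up, grows as it is pressed down (m), at most 0.012; 0.010 when the spindle is fully home. It pushes up with 4.5 N at 0 and 7.5 N at 0.010, enough to lift the spindle if it is let go.
- fader (a joint): Speed fader's travel (m): 0 with the orange cap at the end of its track nearest the unit's -x side, 0.09 at the other; grows along the unit's +x. The cap's centre lies at unit x = -0.045 + value. About 1.5 N moves it and it stays where it is left.
- fader_cap (a point): Centre line of the orange fader cap, at a good height to grip it: 28 above the cap's foot, 14 below its top. The cap is 24 (along the track) x 20 x 42 high, its foot 2 above the unit's top, with a white line across its middle.
- mark: The pair of flat yellow marks, one on either side of the track, 4 wide and 2 high; origin midway between them on the track's centre line, at the height of the unit's top; x axis along the track, as the unit's. The cap's white line must stand between them.
- rack: Fixed wooden rack 70 (x) x 180 (y) x 45 high, origin at the centre of its underside. Two square holes 31 wide at y = -45 and +45, each with a spindle hanging in it by its collar; which is where differs.
- spindle: Blue-tipped spindle, loose, about 160 g; origin on its axis at the collar's underside, z up. Below: steel shaft 18 across, 36 long, foot tapering to 11 over 6; on its +x side a brass key 6 wide, reaching 14 from the axis, from the collar to 25 below it, its lowest 3 pointed: the lowest 11 of the shaft are plain and enter the bore at any angle. Above: collar 38 across, 5 thick. Its x axis is within 0.4 rad of the rack's.
- spindle_grip (a point): Point on the blue-tipped spindle's axis 31 above its origin, a good height to grip: there it has a square aluminium grip 24 x 24, sides along the spindle's x and y, from 5 to 45 above the origin (a brass strip on its +x face shows the key's side), then a blue felt tip 23 across up to 60.
- spare: The red-tipped spindle, same shape as the blue-tipped one; origin at the underside of its collar. To be left alone.
- flux: Small yellow bottle with a white cap, 40 across, 85 high, origin at the centre of its underside. Bystander.
- jar: Glass jar, 84 across, 110 high, origin at the centre of its underside. Bystander.
- charcoal: Black charcoal block 60 x 45 x 30, origin at the centre of its underside. Bystander.
Mind the look-alikes: they are no part of the job. Leave any pink look-alike of the spindle alone.

How it is judged:
On the way, in this order (a step that is already met when the one before it is completed fails the run):
1. the fader stands at the yellow marks and the gripper has left it (50 mm away) (x of fader_cap in the frame of mark between -0.005 and 0.005 m and distance between the grasp point and fader_cap above 0.05 m), for 0.2 s.
2. the blue-tipped spindle is lifted out of the rack (z of spindle in the frame of rack above 0.08 m and contact force between spindle and the fingers above 1 N), for 0.1 s.
At the end, for the whole second after the job is handed in: Fader line within 5 mm of the marks; blue-tipped spindle upright (0.06 rad), within 3 mm of the hub's axis, collar within 2 mm of the hub's face, plunger down more than 8 mm; at rest with the gripper still on it (over 2 N) through the last second (x of fader_cap in the frame of mark between -0.005 and 0.005 m and z of spindle in the frame of hub_mouth between -0.003 and 0.002 m and horizontal distance between spindle and hub_mouth below 0.003 m and angle between spindle's own z axis and vertical below 0.06 rad and value of joint ejector above 0.008 m and contact force between the fingers and spindle above 2 N and linear speed of spindle below 0.02 m/s); the arm keeps its last pose, push and grip.
It fails at once if the red-tipped spindle is moved by more than 20 mm (distance of spare from where it was at the start of the episode above 0.02 m).
It fails at once if the bottle, jar or charcoal block is moved by more than 30 mm or knocked over (distance of any of flux, jar, charcoal from where it was at the start of the episode above 0.03 m or angle between any of flux, jar, charcoal's own z axis and vertical above 0.5 rad).
It also fails if it takes over 61 s, if anything falls off the work surface, if the arm or the gripper's body presses on something with over 40 N, if the wrist force passes 120 N, or if a joint passes its speed limit or range.

## Working session

There is one attempt and no reset: what is moved stays moved. The work goes in short steps, Python scripts to look and compute and a tool call to move; the robot and the scene stay as the last step left them, time stands still between calls to the robot, and variables do not carry over. Pictures are saved under pics/ and viewed, at most 10 in all, crops included, and the job is handed in when it is done.

Besides the shell and the picture viewer there is one more tool, called after "Request:" by a JSON object that holds its "method" and its "body". drive_tool: Moves the arm, as the interface text tells. Its arguments: {"type":"object","properties":{"deltas":{"type":"array"},"grip_force":{"type":"number"}},"required":["deltas"]}

```bash
mkdir -p pics
cat > h.py <<'E'
import numpy as np, cv2
from station import bot, optics
def ray(m,u,v):
    T=np.array(m["cam_to_world"]); d=np.array([(u-m["cx"])/m["fx"],-(v-m["cy"])/m["fy"],-1.0])
    return T[:3,3],T[:3,:3]@d
def at_z(m,u,v,z):
    o,d=ray(m,u,v); return o+d*(z-o[2])/d[2]
def proj(m,p):
    T=np.array(m["cam_to_world"]); c=T[:3,:3].T@(np.array(p)-T[:3,3])
    return np.array([m["cx"]+m["fx"]*c[0]/-c[2], m["cy"]-m["fy"]*c[1]/-c[2]])
E
python3 - <<'E'
from h import *
o=bot.get_obs(); print({k:np.round(v,4).tolist() for k,v in o.items()})
for n in ["top","scene"]:
    m=optics.camera_model(n); print(n,{k:(np.round(v,4).tolist()) for k,v in m.items()})
    cv2.imwrite(f"pics/{n}0.png",optics.read_camera(n))
a=cv2.imread("pics/top0.png");b=cv2.imread("pics/scene0.png")
E
```

```text
{'t': 0.0, 'q': [-1.3291, 0.4778, 0.0223, 1.5565, -0.0115, 1.1093, -0.0831], 'joint_vel': [0.002, -0.0002, -0.0015, -0.0005, 0.0009, -0.001, 0.001], 'joint_torque': [-0.0003, -59.6457, 1.6077, -28.1192, 0.0124, 0.0096, -0.0], 'eef_pos': [0.2312, 0.6337, 0.3029], 'tool_rot': [-0.0001, 0.174, 0.9847, -0.0009], 'contact_force': [0.2514, -0.3758, -0.3539], 'torque': [0.0115, -0.0377, 0.0228], 'grasp_force': 0.0, 'gripper_width': 1.0009}
top {'fx': 460.8448, 'fy': 460.8448, 'cx': 271.63, 'cy': 206.9107, 'cam_to_world': [[-0.0196, 0.9939, -0.1084, 0.4323], [-0.9998, -0.0191, 0.0052, 0.1267], [0.0031, 0.1085, 0.9941, 1.2629], [0.0, 0.0, 0.0, 1.0]]}
scene {'fx': 522.6067, 'fy': 522.6067, 'cx': 287.9018, 'cy': 204.3867, 'cam_to_world': [[0.8159, -0.3527, 0.4581, 1.0896], [0.5782, 0.4926, -0.6504, -0.6297], [0.0037, 0.7956, 0.6058, 0.762], [0.0, 0.0, 0.0, 1.0]]}
```

View pics/top0.png

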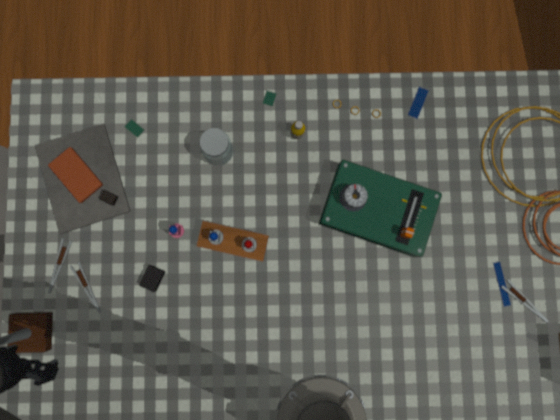

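View pics/scene0.png

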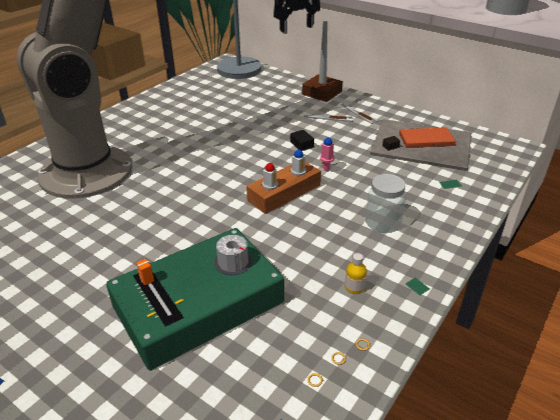

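Top view: the unit is at about (380,208), with the hub at (356,195), the orange cap at (408,232) and the yellow marks near (405,200)/(423,207). There are three spindle candidates:
- (215,237) in the rack, blue tip on a metal grip. This one fits.
- (249,243) in the rack, red tip. This is the spare.
- (176,230) outside the rack, pink body. This is the look-alike.

I'll confirm with an enlarged crop.

Run:
```python
from h import *
a=cv2.imread("pics/top0.png")
r=lambda x0,y0,w,h,s:cv2.resize(a[y0:y0+h,x0:x0+w],None,fx=s,fy=s,interpolation=cv2.INTER_CUBIC)
A=r(160,210,130,60,6)  # 780x360
B=r(315,155,130,105,2)
A=r(160,212,120,50,5); B=r(320,160,120,95,5)[: , :]
A=cv2.resize(a[212:262,160:280],(600,250),interpolation=cv2.INTER_CUBIC)
B=cv2.resize(a[160:256,320:444],(434,336),interpolation=cv2.INTER_CUBIC)
C=np.zeros((590,600,3),np.uint8);C[:250]=A;C[252:588,:434]=B
cv2.imwrite("pics/crop1.png",C)
```

```text
(no output)
```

View pics/crop1.png

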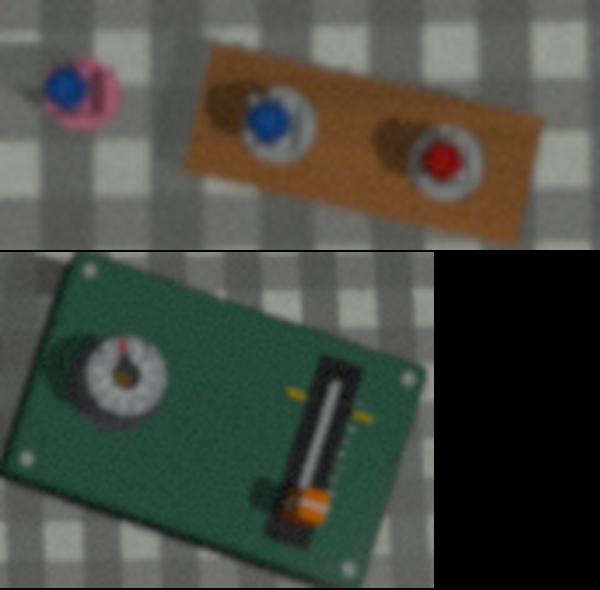

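The crop confirms the blue-tipped metal spindle at (213.6,236) in the rack. The pink one stands apart on the left, and the red-tipped one is at (248,244). Next I'll turn these pixels into positions.

Run:
```python
from h import *
m=optics.camera_model("top")
A=lambda x,y:((x+.5)/5-.5+160,(y+.5)/5-.5+212)
B=lambda x,y:((x+.5)/3.5-.5+320,(y-252+.5)/3.5-.5+160)
def P(n,uv,z): p=at_z(m,*uv,z); print(n,np.round(uv,1),np.round(p,4)); return p
bt=P("bluetip",A(268,121),.045+.005+.060-.005)
P("collar",A(279,127),.05)
rc=[P("rack",A(*c),.045) for c in [(211,43),(542,118),(520,245),(185,168)]]
d=(rc[0]+rc[3]-rc[1]-rc[2])/2; print("rack yaw",np.arctan2(-d[0],d[1]),np.linalg.norm(d),np.mean(rc,0))
sc=[P("screw",B(*c),.07) for c in [(90,270),(408,378),(348,568),(26,458)]]
d=(sc[0]+sc[3]-sc[1]-sc[2])/2; y=np.arctan2(-d[0],d[1]); c=np.mean(sc,0);print("unit yaw",y,np.linalg.norm(d),c)
R=np.array([[np.cos(y),-np.sin(y)],[np.sin(y),np.cos(y)]])
h=P("hub",B(126,374),.114)
for n,p in [("hub",h),("m1",P("m1",B(296,393),.07)),("m2",P("m2",B(364,416),.07)),("cap",P("cap",B(306,506),.114)),("red",P("red",B(123,346),.114))]:
    print(n,"in unit",np.round(R.T@(p[:2]-c[:2]),4))
print("hub nominal",c[:2]+R@[0,.08])
for n in ["wrist"]:
    w=optics.camera_model(n); print(np.round(w["cam_to_world"],3).tolist(),w["fx"],w["cx"],w["cy"])
```

```text
bluetip [213.2 235.8] [0.4885 0.2686 0.105 ]
collar [215.4 237. ] [0.4879 0.2696 0.05  ]
rack [201.8 220.2] [0.5333 0.3059 0.045 ]
rack [268.  235.2] [0.4902 0.1313 0.045 ]
rack [263.6 260.6] [0.4238 0.1441 0.045 ]
rack [196.6 245.2] [0.4675 0.3198 0.045 ]
rack yaw -0.2430032868521376 0.1804308954214111 [0.47867808 0.22531075 0.045     ]
screw [345.4 164.8] [ 0.6702 -0.0757  0.07  ]
screw [436.2 195.6] [ 0.5837 -0.3103  0.07  ]
screw [419.1 249.9] [ 0.4434 -0.2578  0.07  ]
screw [327.1 218.5] [ 0.5293 -0.023   0.07  ]
unit yaw -0.35186243612994206 0.24997546297798878 [ 0.55667043 -0.16668953  0.07      ]
hub [355.6 194.5] [ 0.5849 -0.0914  0.114 ]
m1 [404.2 199.9] [ 0.5741 -0.226   0.07  ]
m2 [423.6 206.5] [ 0.5559 -0.2758  0.07  ]
cap [407.1 232.2] [ 0.4876 -0.216   0.114 ]
red [354.8 186.5] [ 0.6053 -0.09    0.114 ]
hub in unit [0.0006 0.0805]
m1 in unit [ 0.0368 -0.0497]
m2 in unit [ 0.0368 -0.1027]
cap in unit [-0.0478 -0.0701]
red in unit [0.0192 0.0888]
hub nominal [ 0.58424217 -0.09159093]
[[0.343, -0.894, -0.289, 0.157], [0.939, 0.326, 0.107, 0.661], [-0.001, -0.308, 0.951, 0.373], [0.0, 0.0, 0.0, 1.0]] 312.64753162877736 274.5831928960664 208.60944056360304
```

```bash
cat >> h.py <<'E'
from scipy.spatial.transform import Rotation as Ro
UC=np.array([.5567,-.1667]); UY=-.352
def rot2(a): return np.array([[np.cos(a),-np.sin(a)],[np.sin(a),np.cos(a)]])
def unit(x,y): return UC+rot2(UY)@[x,y]
def tool(yaw): # tool pointing down, tool y at world angle yaw
    y=np.array([np.cos(yaw),np.sin(yaw),0]); z=np.array([0,0,-1.]); return np.column_stack([np.cross(y,z),y,z])
def cur():
    o=bot.get_obs(); w,x,y,z=o["tool_rot"]; return np.array(o["eef_pos"]),Ro.from_quat([x,y,z,w]).as_matrix(),o
def move(p,R,p1,yaw):
    R1=tool(yaw); return np.round(R.T@(np.array(p1)-p),4), np.round(Ro.from_matrix(R.T@R1).as_rotvec()/(np.pi/4),3)
E
python3 - <<'E'
from h import *
p,R,o=cur(); y0=np.arctan2(R[1,1],R[0,1]); print(y0)
c=unit(-.045,-.074); print(c)
ys=np.linspace(y0,UY,4)
for q,y in zip([(.36,.44,.3),(.45,.22,.3),(.49,-.02,.3),(*c,.25)],[ys[1],ys[2],ys[3],ys[3]]):
    print(*move(p,R,q,y)); p=np.array(q);R=tool(y)
E
```

```text
1.2209795488172017
[ 0.48894576 -0.22064778]
[-0.1874 -0.1379  0.0033] [-0.002  0.001  0.668]
[-0.2265 -0.0721  0.    ] [0.    0.    0.668]
[-0.2433 -0.0017  0.    ] [0.    0.    0.668]
[-0.1887  0.0682  0.05  ] [0. 0. 0.]
```

Request:
{"method": "drive_tool", "body": {"deltas": [{"gripper":0,"offset":[-0.037,-0.028,0],"angular":[0,0,0.134]},{"gripper":0,"offset":[-0.075,-0.055,0],"angular":[0,0,0.267]},{"gripper":0,"offset":[-0.112,-0.083,0],"angular":[0,0,0.4]},{"gripper":0,"offset":[-0.15,-0.11,0],"angular":[0,0,0.534]},{"gripper":0,"offset":[-0.187,-0.138,0.003],"angular":[0,0,0.668]}], "grip_force": 20}}

```text
t: 0.6
eef_pos: [0.3606, 0.4387, 0.3009]
tool_rot: [0.0, 0.425, 0.905, 0.0]
contact_force: [-0.3, -0.4, 0.3]
gripper_width: 0.998
grasp_force: 0.0
```

Request:
{"method": "drive_tool", "body": {"deltas": [{"gripper":0,"offset":[-0.045,-0.014,0],"angular":[0,0,0.134]},{"gripper":0,"offset":[-0.09,-0.029,0],"angular":[0,0,0.267]},{"gripper":0,"offset":[-0.136,-0.043,0],"angular":[0,0,0.4]},{"gripper":0,"offset":[-0.181,-0.058,0],"angular":[0,0,0.534]},{"gripper":0,"offset":[-0.226,-0.072,0],"angular":[0,0,0.668]}]}}

```text
t: 1.1
eef_pos: [0.4496, 0.2188, 0.3008]
tool_rot: [-0.0, 0.646, 0.764, -0.0]
contact_force: [0.9, 0.7, -0.7]
gripper_width: 0.998
grasp_force: 0.0
```

Request:
{"method": "drive_tool", "body": {"deltas": [{"gripper":0,"offset":[-0.048,0,0],"angular":[0,0,0.134]},{"gripper":0,"offset":[-0.097,0,0],"angular":[0,0,0.267]},{"gripper":0,"offset":[-0.146,-0.001,0],"angular":[0,0,0.4]},{"gripper":0,"offset":[-0.194,-0.001,0],"angular":[0,0,0.534]},{"gripper":0,"offset":[-0.243,-0.002,0],"angular":[0,0,0.668]}]}}

```text
t: 1.6
eef_pos: [0.4888, -0.0207, 0.3009]
tool_rot: [-0.0, 0.821, 0.57, 0.0]
contact_force: [0.6, 0.3, -0.3]
gripper_width: 1.0
grasp_force: 0.0
```

Request:
{"method": "drive_tool", "body": {"deltas": [{"gripper":0,"offset":[-0.045,0.015,0.01],"angular":[0,0,0]},{"gripper":0,"offset":[-0.09,0.03,0.02],"angular":[0,0,0]},{"gripper":0,"offset":[-0.135,0.045,0.03],"angular":[0,0,0]},{"gripper":0,"offset":[-0.18,0.062,0.045],"angular":[0,0,0]},{"gripper":0,"offset":[-0.189,0.068,0.05],"angular":[0,0,0]}]}}

```text
t: 2.1
eef_pos: [0.4852, -0.2254, 0.25]
tool_rot: [0.001, 0.822, 0.569, -0.001]
contact_force: [0.3, -0.3, -0.1]
gripper_width: 1.0
grasp_force: 0.0
```

Run:
```python
from h import *
m=optics.camera_model("wrist"); im=optics.read_camera("wrist"); np.save("w1.npy",m)
cv2.imwrite("pics/w1.png",im); p,R,o=cur(); print(p,o["t"])
for n,q in [("cap",(*unit(-.045,-.075),.114)),("mk",(*unit(.037,-.075),.07))]: print(n,proj(m,q))
```

```text
[ 0.48597887 -0.22435957  0.24962   ] 2.15
cap [278.08976074 218.18791673]
mk [375.98865182 199.44748101]
```

View pics/w1.png

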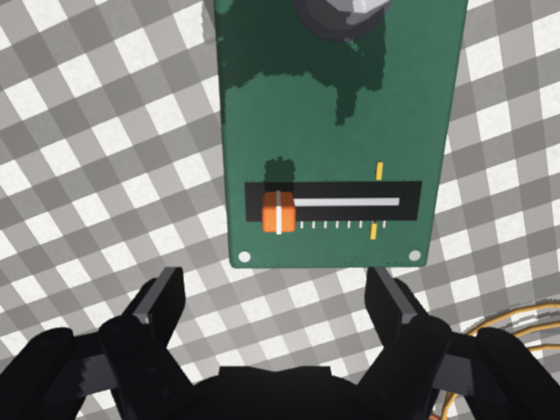

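The wrist view shows the cap's white line at column 279 and the mark pair centred at about (377,200.5). Both are within 1–2 px of my predictions.

Run:
```python
from h import *
m=np.load("w1.npy",allow_pickle=True).item()
iu=lambda q:rot2(UY).T@(q[:2]-UC)
print("mark",iu(at_z(m,377,200.7,.07)),"capline",iu(at_z(m,279,213,.114)),iu(at_z(m,279,193,.114)))
p,R,o=cur(); print(p)
print(*move(p,R,(*unit(-.044,-.075),.153),UY))
```

```text
mark [ 0.03794324 -0.07609682] capline [-0.04434558 -0.07116785] [-0.04428071 -0.0567558 ]
[ 0.48597887 -0.22435957  0.24962   ]
[0.0038 0.0026 0.0966] [-0.001  0.003 -0.01 ]
```

Request:
{"method": "drive_tool", "body": {"deltas": [{"gripper":0,"offset":[0,0,0.03],"angular":[0,0,0]},{"gripper":0,"offset":[0,0,0.05],"angular":[0,0,0]},{"gripper":0,"offset":[0,0,0.05],"angular":[0,0,0]}]}}

```text
t: 2.45
eef_pos: [0.4863, -0.2176, 0.1986]
tool_rot: [-0.002, 0.82, 0.573, -0.001]
contact_force: [-0.3, -0.1, 0.6]
gripper_width: 0.999
grasp_force: 0.0
```

Run:
```python
from h import *
p,R,o=cur(); print(p,o["joint_vel"])
print(*move(p,R,(*unit(-.044,-.075),.153),UY))
```

```text
[ 0.48634803 -0.21756107  0.19861871] [-0.01385666 -0.0403177   0.03334918 -0.04076771  0.02793049  0.03713197
 -0.01921319]
[-0.003   0.0047  0.0456] [-0.007 -0.     0.001]
```

Request:
{"method": "drive_tool", "body": {"deltas": [{"gripper":0,"offset":[0.001,0.001,0.02],"angular":[0,0,0]},{"gripper":0,"offset":[0.001,0.001,0.04],"angular":[0,0,0]},{"gripper":0,"offset":[0.001,0.001,0.047],"angular":[0,0,0]},{"gripper":120,"offset":[0.001,0.001,0.047],"angular":[0,0,0]},{"gripper":220,"offset":[0.001,0.001,0.047],"angular":[0,0,0]}]}}

```text
t: 2.95
eef_pos: [0.4894, -0.2191, 0.1549]
tool_rot: [0.0, 0.82, 0.572, 0.0]
contact_force: [-0.4, -0.1, 1.7]
gripper_width: 0.69
grasp_force: 0.0
```

Request:
{"method": "drive_tool", "body": {"deltas": [{"gripper":255,"offset":[0,0,0],"angular":[0,0,0]},{"gripper":255,"offset":[0,0,0],"angular":[0,0,0]},{"gripper":255,"offset":[0,0,0],"angular":[0,0,0]},{"gripper":255,"offset":[0,0,0],"angular":[0,0,0]},{"gripper":255,"offset":[0,0,0],"angular":[0,0,0]}]}}

```text
t: 3.45
eef_pos: [0.4896, -0.2195, 0.1548]
tool_rot: [0.001, 0.82, 0.572, 0.001]
contact_force: [1.2, 1.0, 6.3]
gripper_width: 0.274
grasp_force: 25.7
```

Run:
```python
from h import *
p,R,o=cur(); print(p,rot2(UY).T@(p[:2]-UC),o["gripper_width"],o["grasp_force"])
print(*move(p,R,(*unit(.0377,-.075),p[2]),UY))
```

```text
[ 0.4896219  -0.21950423  0.15476383] [-0.04475958 -0.07269345] 0.27421944518400404 25.6520676612854
[-0.0022  0.0825  0.0002] [ 0.003 -0.    -0.001]
```

Request:
{"method": "drive_tool", "body": {"deltas": [{"gripper":255,"offset":[0,0.02,0],"angular":[0,0,0]},{"gripper":255,"offset":[0,0.04,0],"angular":[0,0,0]},{"gripper":255,"offset":[0,0.06,0],"angular":[0,0,0]},{"gripper":255,"offset":[0,0.076,0],"angular":[0,0,0]},{"gripper":255,"offset":[0,0.082,0],"angular":[0,0,0]}]}}

```text
t: 3.95
eef_pos: [0.5672, -0.248, 0.1548]
tool_rot: [0.0, 0.82, 0.572, 0.0]
contact_force: [-0.7, 1.8, 9.4]
gripper_width: 0.275
grasp_force: 26.2
```

Request:
{"method": "drive_tool", "body": {"deltas": [{"gripper":255,"offset":[0,0,0],"angular":[0,0,0]},{"gripper":255,"offset":[0,0,0],"angular":[0,0,0]},{"gripper":255,"offset":[0,0,0],"angular":[0,0,0]}]}}

```text
t: 4.25
eef_pos: [0.5667, -0.2479, 0.1548]
tool_rot: [0.001, 0.82, 0.572, 0.001]
contact_force: [2.0, 0.4, 4.6]
gripper_width: 0.276
grasp_force: 25.6
```

Run:
```python
from h import *
p,R,o=cur(); print(p,rot2(UY).T@(p[:2]-UC),o["contact_force"])
```

```text
[ 0.56673441 -0.24785505  0.15477425] [ 0.03739945 -0.07271941] [1.95309317 0.35083742 4.60902404]
```

Request:
{"method": "drive_tool", "body": {"deltas": [{"gripper":100,"offset":[0,0,0],"angular":[0,0,0]},{"gripper":60,"offset":[0,0,0],"angular":[0,0,0]},{"gripper":0,"offset":[0,0,0],"angular":[0,0,0]},{"gripper":0,"offset":[0,0,0],"angular":[0,0,0]}]}}

```text
t: 4.65
eef_pos: [0.5653, -0.2474, 0.1536]
tool_rot: [-0.0, 0.82, 0.572, -0.0]
contact_force: [0.4, 0.1, 0.5]
gripper_width: 0.936
grasp_force: 0.0
```

Request:
{"method": "drive_tool", "body": {"deltas": [{"gripper":0,"offset":[0,0,-0.02],"angular":[0,0,0]},{"gripper":0,"offset":[0,0,-0.06],"angular":[0,0,0]},{"gripper":0,"offset":[0,0,-0.1],"angular":[0,0,0]},{"gripper":0,"offset":[0,0,-0.12],"angular":[0,0,0]},{"gripper":0,"offset":[0,0,-0.12],"angular":[0,0,0]}]}}

```text
t: 5.15
eef_pos: [0.5669, -0.2485, 0.2772]
tool_rot: [0.002, 0.82, 0.572, 0.002]
contact_force: [-1.2, -0.1, -0.9]
gripper_width: 1.002
grasp_force: 0.0
```

Run:
```python
from h import *
m=optics.camera_model("wrist"); im=optics.read_camera("wrist"); np.save("w2.npy",m)
p,R,o=cur(); print(p)
print([proj(m,q) for q in [(*unit(.0377,-.075),.07),(*unit(.0377,-.075),.114),(*unit(0,.08),.114)]])
cv2.imwrite("pics/w2.png",cv2.resize(im,None,fx=1.4,fy=1.4,interpolation=cv2.INTER_CUBIC))
```

```text
[ 0.56611574 -0.24779491  0.27513671]
[array([273.75766168, 199.31696805]), array([273.96198047, 214.84064927]), array([214.28252087, -15.02173141])]
```

View pics/w2.png

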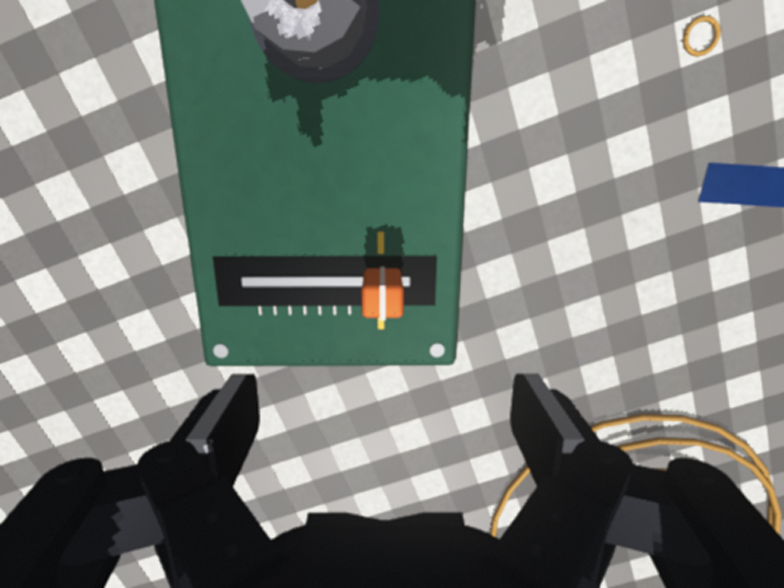

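The white line stands on the marks, both at column 382 of this enlarged view, so the fader is done. Next I'll go over the rack.

Request:
{"method": "drive_tool", "body": {"deltas": [{"gripper":0,"offset":[0.042,-0.023,0],"angular":[0,0,0]},{"gripper":0,"offset":[0.083,-0.046,0],"angular":[0,0,0]},{"gripper":0,"offset":[0.125,-0.068,0],"angular":[0,0,0]},{"gripper":0,"offset":[0.167,-0.091,0],"angular":[0,0,0]},{"gripper":0,"offset":[0.209,-0.114,0],"angular":[0,0,0]}]}}

```text
t: 5.7
eef_pos: [0.5295, -0.0101, 0.2724]
tool_rot: [-0.001, 0.82, 0.572, -0.001]
contact_force: [1.3, 0.8, 0.3]
gripper_width: 1.002
grasp_force: 0.0
```

Request:
{"method": "drive_tool", "body": {"deltas": [{"gripper":0,"offset":[0.042,-0.023,0],"angular":[0,0,0]},{"gripper":0,"offset":[0.083,-0.046,0],"angular":[0,0,0]},{"gripper":0,"offset":[0.125,-0.068,0],"angular":[0,0,0]},{"gripper":0,"offset":[0.167,-0.091,0],"angular":[0,0,0]},{"gripper":0,"offset":[0.209,-0.114,0],"angular":[0,0,0]}]}}

```text
t: 6.2
eef_pos: [0.4948, 0.2251, 0.2725]
tool_rot: [-0.0, 0.82, 0.572, -0.001]
contact_force: [1.0, -0.1, 0.0]
gripper_width: 1.001
grasp_force: 0.0
```

Request:
{"method": "drive_tool", "body": {"deltas": [{"gripper":0,"offset":[0.03,-0.016,0.01],"angular":[0,0,-0.07]},{"gripper":0,"offset":[0.041,-0.022,0.02],"angular":[0,0,-0.14]},{"gripper":0,"offset":[0.041,-0.022,0.02],"angular":[0,0,-0.14]},{"gripper":0,"offset":[0.041,-0.022,0.02],"angular":[0,0,-0.14]}]}}

```text
t: 6.6
eef_pos: [0.4897, 0.268, 0.2528]
tool_rot: [0.0, 0.788, 0.616, -0.001]
contact_force: [0.8, -0.6, 1.0]
gripper_width: 0.996
grasp_force: 0.0
```

Run:
```python
from h import *
m=optics.camera_model("wrist"); im=optics.read_camera("wrist"); np.save("w3.npy",m)
p,R,o=cur(); print(p)
c=proj(m,(.4885,.2692,.09)); print(c)
x0,y0=(int(c[0])-100,int(c[1])-75); print(x0,y0); x0=max(x0,0);y0=max(y0,0)
cv2.imwrite("pics/w3.png",cv2.resize(im[y0:y0+150,x0:x0+200],(800,600),interpolation=cv2.INTER_CUBIC))
```

```text
[0.49017965 0.26752846 0.25338215]
[273.57410124 211.42229969]
173 136
```

View pics/w3.png

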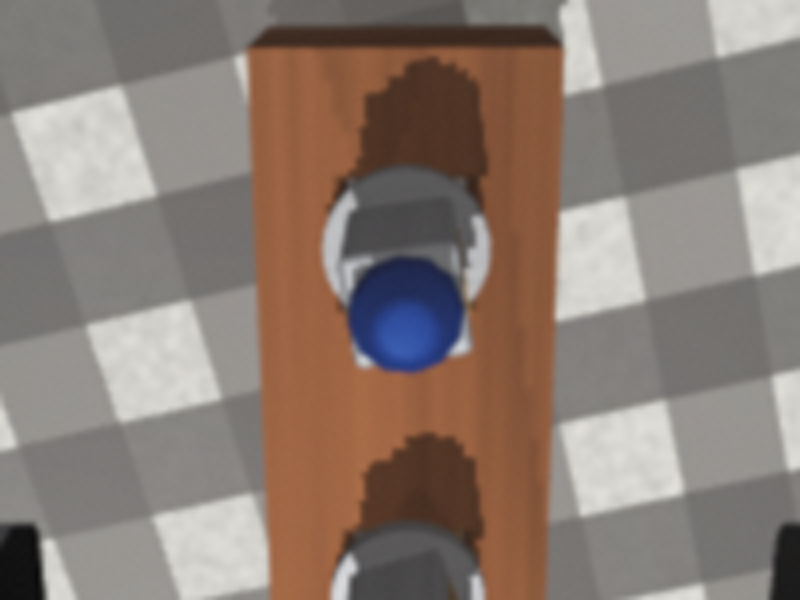

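Run:
```python
from h import *
m=np.load("w3.npy",allow_pickle=True).item()
P=lambda x,y,z:at_z(m,173+(x+.5)/4-.5,136+(y+.5)/4-.5,z)
a,b,c=P(358,365,.09),P(470,352,.09),P(343,262,.09)
print(a,b,c,np.linalg.norm(b-a),np.linalg.norm(c-a))
print("yaw",np.arctan2(*(b-a)[1::-1]),"from left edge",np.arctan2(*(c-a)[1::-1])-np.pi/2,"centre",(b+c)/2)
e,f=P(350,205,.05),P(447,197,.05);print("low edge yaw",np.arctan2(*(f-e)[1::-1]),np.linalg.norm(f-e))
print("collar",(P(323,245,.05)+P(491,245,.05))/2,np.linalg.norm(P(323,245,.05)-P(491,245,.05)),"blue",P(406,316,.0975))
p,R,o=cur();print(p,*move(p,R,(*((b+c)/2)[:2],.131),np.arctan2(*(b-a)[1::-1])))
```

```text
[0.47646496 0.25878721 0.09      ] [0.498787   0.25607734 0.09      ] [0.4790915  0.28024819 0.09      ] 0.022485929560257484 0.021621104667430602
yaw -0.12080761613722739 from left edge -0.12178117588066972 centre [0.48893925 0.26816276 0.09      ]
low edge yaw -0.15998727400510945 0.021823940645612376
collar [0.48918031 0.26951656 0.05      ] 0.03808195215574885 blue [0.4889199  0.26903688 0.0975    ]
[0.49017965 0.26752846 0.25338215] [ 0.0005 -0.0013  0.1224] [-0.     0.002 -0.159]
```

Sizes come out about right: 22 mm against 24 for the grip side and 38 mm for the collar. The spindle's centre is at (0.489, 0.269) with a yaw of about -0.125.

Request:
{"method": "drive_tool", "body": {"deltas": [{"gripper":0,"offset":[0.001,-0.001,0.03],"angular":[0,0,-0.08]},{"gripper":0,"offset":[0.001,-0.001,0.06],"angular":[0,0,-0.16]},{"gripper":0,"offset":[0.001,-0.001,0.09],"angular":[0,0,-0.16]},{"gripper":0,"offset":[0.001,-0.001,0.115],"angular":[0,0,-0.16]},{"gripper":0,"offset":[0.001,-0.001,0.122],"angular":[0,0,-0.16]}], "grip_force": 60}}

```text
t: 7.15
eef_pos: [0.4886, 0.2683, 0.13]
tool_rot: [0.0, 0.748, 0.663, -0.002]
contact_force: [-0.1, -0.5, 0.2]
gripper_width: 1.001
grasp_force: 0.0
```

Request:
{"method": "drive_tool", "body": {"deltas": [{"gripper":100,"offset":[0,0,0],"angular":[0,0,0]},{"gripper":180,"offset":[0,0,0],"angular":[0,0,0]},{"gripper":255,"offset":[0,0,0],"angular":[0,0,0]},{"gripper":255,"offset":[0,0,0],"angular":[0,0,0]},{"gripper":255,"offset":[0,0,0],"angular":[0,0,0]}]}}

```text
t: 7.65
eef_pos: [0.4896, 0.2712, 0.1331]
tool_rot: [-0.0, 0.747, 0.664, 0.001]
contact_force: [-1.5, -0.2, 5.9]
gripper_width: 0.267
grasp_force: 58.6
```

Request:
{"method": "drive_tool", "body": {"deltas": [{"gripper":255,"offset":[0,0,0],"angular":[0,0,0]},{"gripper":255,"offset":[0,0,0],"angular":[0,0,0]},{"gripper":255,"offset":[0,0,0],"angular":[0,0,0]}]}}

```text
t: 7.95
eef_pos: [0.4896, 0.2712, 0.1331]
tool_rot: [-0.0, 0.747, 0.664, 0.001]
contact_force: [-0.1, -0.8, 5.7]
gripper_width: 0.273
grasp_force: 58.6
```

Request:
{"method": "drive_tool", "body": {"deltas": [{"gripper":255,"offset":[0,0,-0.02],"angular":[0,0,0]},{"gripper":255,"offset":[0,0,-0.05],"angular":[0,0,0]},{"gripper":255,"offset":[0,0,-0.09],"angular":[0,0,0]},{"gripper":255,"offset":[0,0,-0.13],"angular":[0,0,0]},{"gripper":255,"offset":[0,0,-0.14],"angular":[0,0,0]}]}}

```text
t: 8.45
eef_pos: [0.4908, 0.2715, 0.2766]
tool_rot: [0.0, 0.747, 0.664, 0.004]
contact_force: [0.2, -0.0, -0.5]
gripper_width: 0.275
grasp_force: 59.1
```

Request:
{"method": "drive_tool", "body": {"deltas": [{"gripper":255,"offset":[0,0,0],"angular":[0,0,0]},{"gripper":255,"offset":[0,0,0],"angular":[0,0,0]},{"gripper":255,"offset":[0,0,0],"angular":[0,0,0]}]}}

```text
t: 8.75
eef_pos: [0.488, 0.2704, 0.2701]
tool_rot: [-0.0, 0.747, 0.665, -0.002]
contact_force: [-0.6, 0.2, -1.8]
gripper_width: 0.273
grasp_force: 59.1
```

Run:
```python
from h import *
p,R,o=cur(); y=np.arctan2(R[1,1],R[0,1]); print(p,y,o["gripper_width"],o["grasp_force"])
h=unit(0,.08); print(h, *move(p,R,(*h,.285),.07))
im=optics.read_camera("scene"); cv2.imwrite("pics/s2.png",cv2.resize(im[20:260,140:460],None,fx=2.5,fy=2.5))
w=optics.read_camera("wrist"); cv2.imwrite("pics/w4.png",w)
```

```text
[0.4880016  0.27041197 0.27006434] -0.11709834109727815 0.2728135885241871 59.07180190086365
[ 0.58428207 -0.0916052 ] [-0.3483  0.1379 -0.0144] [-0.003  0.003 -0.238]
```

View pics/s2.png

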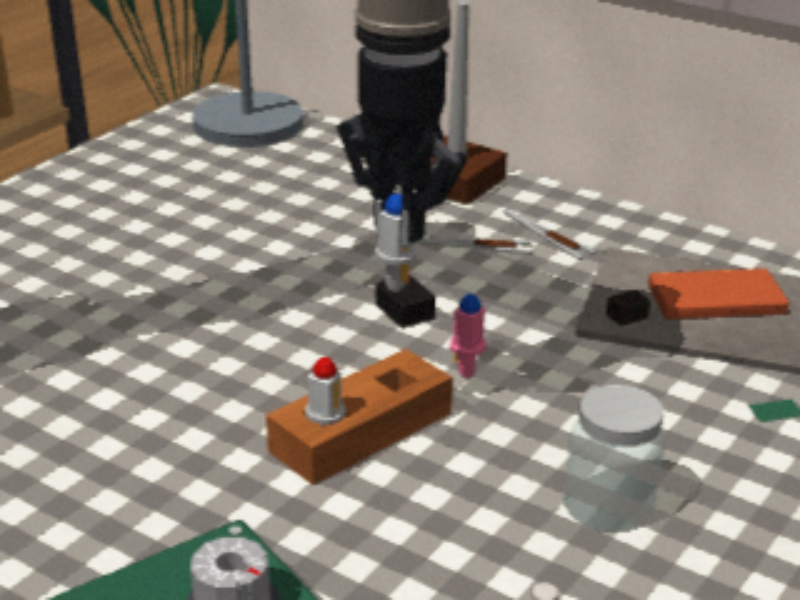

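The blue spindle is held upright with its brass key at the gripper's +x side, and the red-tipped one is still in the rack. I'll carry it just past the hub so the wrist camera can see the keyway.

Request:
{"method": "drive_tool", "body": {"deltas": [{"gripper":255,"offset":[-0.042,0.015,-0.002],"angular":[0,0,0]},{"gripper":255,"offset":[-0.084,0.03,-0.004],"angular":[0,0,0]},{"gripper":255,"offset":[-0.126,0.045,-0.006],"angular":[0,0,0]},{"gripper":255,"offset":[-0.168,0.06,-0.008],"angular":[0,0,0]},{"gripper":255,"offset":[-0.21,0.075,-0.01],"angular":[0,0,0]}]}}

```text
t: 9.35
eef_pos: [0.5387, 0.0517, 0.2812]
tool_rot: [-0.0, 0.747, 0.664, -0.001]
contact_force: [1.4, -0.3, -1.3]
gripper_width: 0.27
grasp_force: 59.1
```

Request:
{"method": "drive_tool", "body": {"deltas": [{"gripper":255,"offset":[-0.042,0.015,0],"angular":[0,0,-0.05]},{"gripper":255,"offset":[-0.084,0.03,0],"angular":[0,0,-0.1]},{"gripper":255,"offset":[-0.126,0.045,0],"angular":[0,0,-0.15]},{"gripper":255,"offset":[-0.168,0.06,0],"angular":[0,0,-0.2]},{"gripper":255,"offset":[-0.21,0.076,0],"angular":[0,0,-0.24]}]}}

```text
t: 9.85
eef_pos: [0.5896, -0.1657, 0.2808]
tool_rot: [-0.001, 0.681, 0.732, -0.0]
contact_force: [0.1, 0.2, -1.3]
gripper_width: 0.272
grasp_force: 58.9
```

Request:
{"method": "drive_tool", "body": {"deltas": [{"gripper":255,"offset":[0,0,0],"angular":[0,0,0]},{"gripper":255,"offset":[0,0,0],"angular":[0,0,0]},{"gripper":255,"offset":[0,0,0],"angular":[0,0,0]},{"gripper":255,"offset":[0,0,0],"angular":[0,0,0]}]}}

```text
t: 10.25
eef_pos: [0.5899, -0.162, 0.2814]
tool_rot: [-0.001, 0.681, 0.733, 0.0]
contact_force: [0.5, 0.0, -0.7]
gripper_width: 0.273
grasp_force: 59.1
```

Run:
```python
from h import *
m=optics.camera_model("wrist"); im=optics.read_camera("wrist"); np.save("w5.npy",m); cv2.imwrite("pics/w5full.png",im)
p,R,o=cur(); print(p,np.arctan2(R[1,1],R[0,1]))
c=proj(m,(*unit(0,.08),.114)); print(c)
x0,y0=(max(int(c[0])-100,0),max(int(c[1])-60,0)); print(x0,y0)
cv2.imwrite("pics/w5.png",cv2.resize(im[y0:y0+150,x0:x0+200],(800,600),interpolation=cv2.INTER_CUBIC))
```

```text
[ 0.58990974 -0.16212565  0.2815556 ] 0.0737488914985164
[274.87575494 119.93242792]
174 59
```

View pics/w5.png

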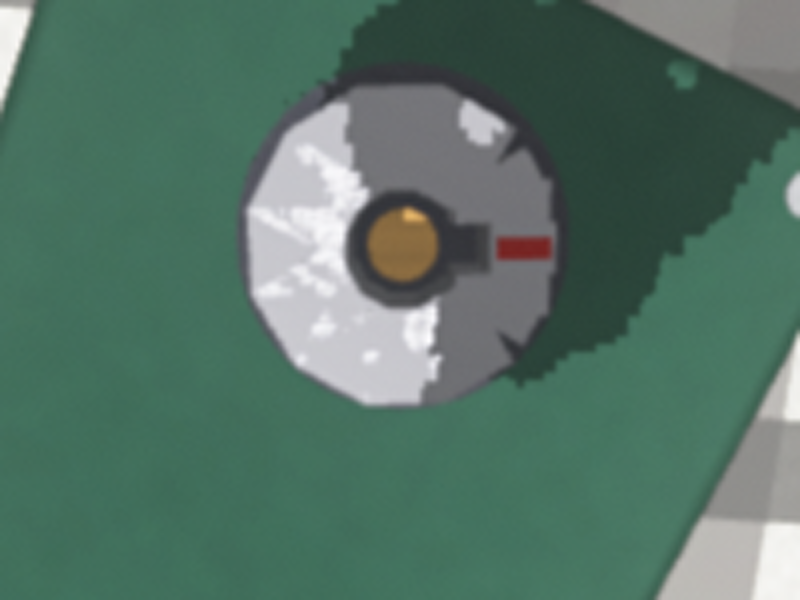

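Run:
```python
from h import *
m=np.load("w5.npy",allow_pickle=True).item()
P=lambda x,y,z=.114:at_z(m,174+(x+.5)/4-.5,59+(y+.5)/4-.5,z)
b=P(401,248);h=P(401,245);r=P(524,248);k=P(475,248)
print("bore",b,"hub",h,"dia",np.linalg.norm(P(246,245)-P(557,245)),"key yaw",np.arctan2(*(r-b)[1::-1]),np.arctan2(*(r-h)[1::-1]),"nominal",unit(0,.08))
# where would a spindle on the TCP axis appear
p,R,o=cur()
for d in [.0]: print("tip on axis",[proj(m,p+R@[dx,0,.025]) for dx in (-.002,0,.002)], "foot",proj(m,p+R@[0,0,.121]))
im=cv2.imread("pics/w5full.png"); 
hs=cv2.cvtColor(im,cv2.COLOR_BGR2HSV); mk=cv2.inRange(hs,(105,120,40),(130,255,255)); mk[:150]=0
n,l,s,c=cv2.connectedComponentsWithStats(mk); print([(s[i].tolist(),c[i].round(1).tolist()) for i in range(1,n) if s[i,4]>60])
cv2.imwrite("pics/w5b.png",cv2.resize(im[190:420,120:440],(800,575)))
```

```text
bore [ 0.58358722 -0.09214597  0.114     ] hub [ 0.58354873 -0.09161869  0.114     ] dia 0.056896433340184675 key yaw 0.07357897160650392 0.05010398715078131 nominal [ 0.58428207 -0.0916052 ]
tip on axis [array([276.13649879, 338.73845109]), array([276.14381346, 334.25287457]), array([276.15120692, 329.71898272])] foot [275.4315233  233.81092754]
[([441, 277, 67, 44, 1265], [474.0, 298.8]), ([247, 289, 56, 57, 2400], [274.6, 317.0])]
```

View pics/w5b.png

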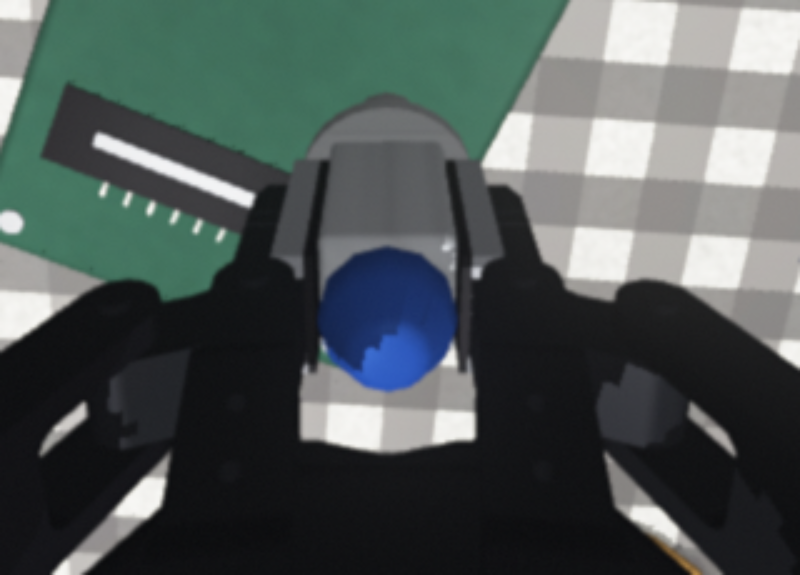

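Run:
```python
from h import *
m=np.load("w5.npy",allow_pickle=True).item(); p,R,o=cur()
for g in (.085,.088):
  print(g,*[(n,proj(m,p+R@[x,0,g+z]).round(1)[1]) for n,x,z in [("tipmid",0,-.0525),("gripfar",.012,-.045),("gripfar+2",.014,-.045),("griplow",.012,-.005),("collarfar",.019,-.005),("collarfar+2",.021,-.005),("collarlowfar",.019,0),("foot",.0055,.036)]])
print([190+v/2.5 for v in (318,236,142,105,93)])
b=np.array([.5838,-.0919]); print(*move(p,R,(*b,p[2]),.065))
```

```text
0.085 ('tipmid', np.float64(321.0)) ('gripfar', np.float64(283.7)) ('gripfar+2', np.float64(279.3)) ('griplow', np.float64(242.7)) ('collarfar', np.float64(230.2)) ('collarfar+2', np.float64(226.6)) ('collarlowfar', np.float64(226.7)) ('foot', np.float64(226.0))
0.088 ('tipmid', np.float64(316.1)) ('gripfar', np.float64(279.8)) ('gripfar+2', np.float64(275.4)) ('griplow', np.float64(240.3)) ('collarfar', np.float64(228.1)) ('collarfar+2', np.float64(224.5)) ('collarlowfar', np.float64(224.7)) ('foot', np.float64(224.4))
[317.2, 284.4, 246.8, 232.0, 227.2]
[ 0.0705 -0.0009  0.0001] [-0.001 -0.001  0.011]
```

The grip is square, and the spindle axis sits about 1 mm toward tool -x from the tool's own axis. The keyway yaw of about 0.06 already matches the key's 0.074. I'll move over the bore and lower it.

Request:
{"method": "drive_tool", "body": {"deltas": [{"gripper":255,"offset":[0.03,0,0],"angular":[0,0,0]},{"gripper":255,"offset":[0.06,-0.001,0],"angular":[0,0,0.01]},{"gripper":255,"offset":[0.072,-0.001,0],"angular":[0,0,0.01]},{"gripper":255,"offset":[0.072,-0.001,0.01],"angular":[0,0,0.01]},{"gripper":255,"offset":[0.072,-0.001,0.02],"angular":[0,0,0.01]}]}}

```text
t: 10.8
eef_pos: [0.5837, -0.0927, 0.2614]
tool_rot: [0.001, 0.684, 0.729, 0.0]
contact_force: [-0.1, -0.8, -1.2]
gripper_width: 0.272
grasp_force: 59.1
```

Request:
{"method": "drive_tool", "body": {"deltas": [{"gripper":255,"offset":[0,0,0.005],"angular":[0,0,0]},{"gripper":255,"offset":[0,0,0.015],"angular":[0,0,0]},{"gripper":255,"offset":[0,0,0.015],"angular":[0,0,0]},{"gripper":255,"offset":[0,0,0.015],"angular":[0,0,0]}]}}

```text
t: 11.2
eef_pos: [0.5836, -0.0929, 0.2465]
tool_rot: [-0.0, 0.685, 0.729, -0.0]
contact_force: [0.3, -1.2, -0.7]
gripper_width: 0.272
grasp_force: 59.1
```

Run:
```python
from h import *
p,R,o=cur(); print(p,o["contact_force"],*move(p,R,(.5837,-.0906,.236),.065))
```

```text
[ 0.58355639 -0.0929229   0.24652969] [ 0.3046468  -1.17968668 -0.65622689] [0.0023 0.0003 0.0105] [-0.001  0.    -0.004]
```

Request:
{"method": "drive_tool", "body": {"deltas": [{"gripper":255,"offset":[0.002,0,0],"angular":[0,0,0]},{"gripper":255,"offset":[0.002,0,0.006],"angular":[0,0,0]},{"gripper":255,"offset":[0.002,0,0.012],"angular":[0,0,0]},{"gripper":255,"offset":[0.002,0,0.018],"angular":[0,0,0]},{"gripper":255,"offset":[0.002,0,0.018],"angular":[0,0,0]}]}}

```text
t: 11.7
eef_pos: [0.5831, -0.0901, 0.2277]
tool_rot: [-0.001, 0.684, 0.729, -0.001]
contact_force: [0.1, 0.1, -0.4]
gripper_width: 0.271
grasp_force: 59.0
```

Foot entered freely. Continue to where the key meets its slot.

Request:
{"method": "drive_tool", "body": {"deltas": [{"gripper":255,"offset":[0,0,0.004],"angular":[0,0,0]},{"gripper":255,"offset":[0,0,0.008],"angular":[0,0,0]},{"gripper":255,"offset":[0,0,0.011],"angular":[0,0,0]},{"gripper":255,"offset":[0,0,0.011],"angular":[0,0,0]}]}}

```text
t: 12.1
eef_pos: [0.5833, -0.0902, 0.2174]
tool_rot: [-0.0, 0.684, 0.729, -0.0]
contact_force: [-0.3, 0.3, -1.0]
gripper_width: 0.273
grasp_force: 59.0
```

The key is past the mouth with no resistance. Now I'll press against the spring.

Request:
{"method": "drive_tool", "body": {"deltas": [{"gripper":255,"offset":[0,0,0.004],"angular":[0,0,0]},{"gripper":255,"offset":[0,0,0.008],"angular":[0,0,0]},{"gripper":255,"offset":[0,0,0.012],"angular":[0,0,0]},{"gripper":255,"offset":[0,0,0.014],"angular":[0,0,0]},{"gripper":255,"offset":[0,0,0.014],"angular":[0,0,0]}]}}

```text
t: 12.6
eef_pos: [0.5839, -0.0903, 0.2041]
tool_rot: [0.0, 0.684, 0.729, 0.0]
contact_force: [-1.2, 0.9, 5.4]
gripper_width: 0.272
grasp_force: 60.0
```

Request:
{"method": "drive_tool", "body": {"deltas": [{"gripper":255,"offset":[0,0,0.002],"angular":[0,0,0]},{"gripper":255,"offset":[0,0,0.003],"angular":[0,0,0]},{"gripper":255,"offset":[0,0,0.003],"angular":[0,0,0]},{"gripper":255,"offset":[0,0,0.003],"angular":[0,0,0]}]}}

```text
t: 13.0
eef_pos: [0.5839, -0.0904, 0.2021]
tool_rot: [0.0, 0.684, 0.729, 0.001]
contact_force: [-3.9, 1.1, 12.1]
gripper_width: 0.27
grasp_force: 60.8
```

Request:
{"method": "drive_tool", "body": {"deltas": [{"gripper":255,"offset":[0,0,0.001],"angular":[0,0,0]},{"gripper":255,"offset":[0,0,0.002],"angular":[0,0,0]},{"gripper":255,"offset":[0,0,0.002],"angular":[0,0,0]},{"gripper":255,"offset":[0,0,0.002],"angular":[0,0,0]}]}}

```text
t: 13.4
eef_pos: [0.5839, -0.0905, 0.2021]
tool_rot: [-0.0, 0.685, 0.729, 0.001]
contact_force: [-10.8, 3.2, 29.4]
gripper_width: 0.273
grasp_force: 63.4
```

Run:
```python
from h import *
p,R,o=cur(); print(p,o["contact_force"],np.arccos(-R[2,2]))
m=optics.camera_model("scene"); im=optics.read_camera("scene"); c=proj(m,(.5838,-.0919,.125)).astype(int); print(c)
print(proj(m,(.5838,-.0919,.114)),proj(m,(.5838,-.0919,.119)))
cv2.imwrite("pics/s3.png",cv2.resize(im[c[1]-38:c[1]+37,c[0]-50:c[0]+50],(800,600),interpolation=cv2.INTER_CUBIC))
```

```text
[ 0.5838866  -0.09049613  0.20206865] [-10.77222731   3.16541419  29.40098265] 0.002326434846173137
[231 238]
[232.04239404 243.14375953] [231.87818079 241.12383507]
```

View pics/s3.png

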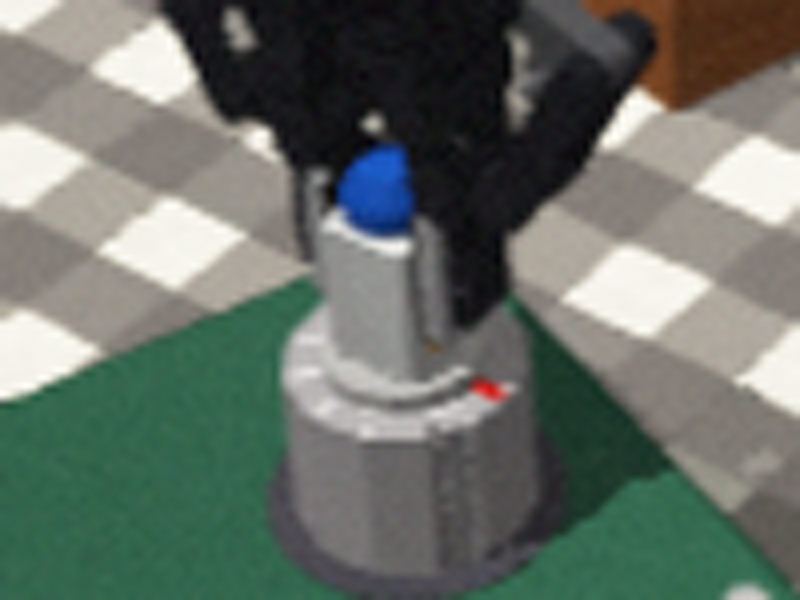

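The collar sits flat on the hub: the tool stayed at z 0.2021 while the push rose from 12 to 29 N, which is a hard stop. I'll ease the push slightly and hand in.

Request:
{"method": "drive_tool", "body": {"deltas": [{"gripper":255,"offset":[0,0,-0.001],"angular":[0,0,0]},{"gripper":255,"offset":[0,0,-0.001],"angular":[0,0,0]},{"gripper":255,"offset":[0,0,-0.001],"angular":[0,0,0]}]}}

```text
t: 13.75
eef_pos: [0.5839, -0.0905, 0.2021]
tool_rot: [-0.0, 0.684, 0.729, 0.001]
contact_force: [-7.3, 1.2, 20.9]
gripper_width: 0.269
grasp_force: 62.1
```

```bash
python3 -c "
from h import *
o=bot.get_obs(); print(o['eef_pos'],o['contact_force'],o['grasp_force']); print(bot.hand_in())"
```

```text
[ 0.58387233 -0.0904772   0.20206461] [-7.26979766  1.23138203 20.91090353] 62.096993923187256
the job is handed in; nothing more can be done
None
```

I handed the job in at 13.75 s with the fader line on the yellow marks and the blue-tipped spindle keyed into the hub, held pressed home at about 21 N. The hand-in gave no verdict.

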